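# Clamp a bottle on the shaker tray and wind the tension wheel up firm

## Task

Stand the short white-capped reagent bottle upright on the shaker tray's deck, between the two clamping bars, and let go of it. Then wind the hand wheel clockwise by its crank knob until the bars hold the bottle and the wheel has come up firm, meaning that it takes about 16 newtons at the knob to keep it slowly turning, and leave it there without ever overtightening it. Do not disturb the other bottles.

Things in the scene. Friction and masses are not known exactly. Their poses are not given: they have to be found in the camera images.
- bottle: Short round reagent bottle, white with a white cap, 42 mm across and 88 mm tall, 0.15 kg more or less; the body is straight up to about 55 mm, then the shoulder and the cap. Starts upright on the worktop to the robot's right; a white analyser about 0.25 m tall stands between it and the clamp. Origin: centre of its underside; z up along the bottle.
- clamp: Shaker tray with bottle clamp, fixed at the robot's left: white base 236 x 120 mm, at its near end (-x) a white gear housing with a black hand wheel on top, at its far end (+x) a metal deck, top 20 mm over the worktop. Origin: underside, near the middle; x runs from wheel to deck, z up. Two rubber-faced bars, 100 mm long, stand across the deck (along y), tops at 58 mm over the worktop.
- cradle (a point): Point on the deck's top (20 mm over the worktop) at clamp x = +58 mm, y = 0, axes as the clamp's: a bottle stood here clears both bars by 7 mm or more at the start. The far bar has been locked by hand with its face somewhere between clamp x = +86 and +104 mm; where is not measured. Small lock caps on it reach 64 mm over the worktop.
- wheel_axis (a point): Point on the upright axis of the hand wheel, 120 mm over the worktop (the height to grip the crank knob), at clamp x = -62 mm, y = 0. The rim is 102 mm across, its top 94 mm over the worktop. Clockwise seen from above tightens. The wheel stays where it is left; it has 4.6 rad of travel from its start, and 1.2 to 2.8 rad are needed.
- knob_grip (a point): Middle of the upright black crank knob: 20 mm thick, from 96 to 136 mm over the worktop, 45 mm from the wheel's axis, at its clamp -x side at the start. It spins on its pin, so hold it without turning the hand. Drag along its path: about 10 N turning slack (1 to 2 N less when paused), then rising 2.3 N per 0.2 rad. About 16 N is right (bars press 17 N); under 14 is slack, over 18.5 overtightened.
- near_bar: Sprung clamping bar on the wheel's side, driven to +x by 16 mm per radian of wheel; origin in the middle of its rubber face, 37 mm over the worktop, at clamp x = +30 mm at the start; axes as the clamp's. It pushes the standing bottle along the deck until that meets the far bar; only then do its springs start to compress and the wheel to stiffen.
- tall_bottle: Bystander: tall white bottle, 42 mm across, 138 mm tall; origin at the centre of its underside.
- small_bottle: Bystander: small brown bottle, 30 mm across, 63 mm tall; origin at the centre of its underside.
- dropper: Bystander: dropper bottle, 33 mm across, 102 mm tall; origin at the centre of its underside.
Things that resemble listed ones, but are neither listed nor needed, are in the scene too. Several things look just like the bottle: the one meant starts farthest to the robot's left.

How it is judged:
On the way, in this order (a step that is already met when the one before it is completed fails the run):
1. The bottle stands upright on the deck between the open bars, let go (horizontal distance between bottle and cradle below 0.045 m and z of bottle in the frame of cradle between -0.006 and 0.006 m and y of bottle in the frame of cradle between -0.03 and 0.03 m and angle between bottle's own z axis and vertical below 0.1 rad and contact force between the fingers and bottle below 0.5 N and contact force between near_bar and bottle below 2 N), for 0.2 s.
2. The clamp is wound up: the near bar presses the bottle with more than 11 N (contact force between near_bar and bottle above 11 N), for 0.2 s.
At the end, for the whole second after the job is handed in: The bottle stands on the deck at rest (underside within 6 mm of the deck, upright within 0.1 rad, within 30 mm of the deck's middle line and 45 mm of the cradle point), not held by the fingers, and the near bar presses it with 11 to 25 N (about 14 to 18.8 N at the knob) (horizontal distance between bottle and cradle below 0.045 m and z of bottle in the frame of cradle between -0.006 and 0.006 m and y of bottle in the frame of cradle between -0.03 and 0.03 m and angle between bottle's own z axis and vertical below 0.1 rad and contact force between the fingers and bottle below 0.5 N and contact force between near_bar and bottle between 11 and 25 N and linear speed of bottle below 0.01 m/s); the robot touches nothing.
It fails at once if Overtightened: the near bar presses the bottle with more than 25 N (contact force between near_bar and bottle above 25 N).
It fails at once if A bystander bottle is moved by more than 30 mm or knocked over (distance of any of tall_bottle, small_bottle, dropper from where it was at the start of the episode above 0.03 m or angle between any of tall_bottle, small_bottle, dropper's own z axis and vertical above 0.5 rad).
It also fails if it takes over 72 s, if anything falls off the work surface, if the arm or the gripper's body presses on something with over 40 N, if the wrist force passes 120 N, or if a joint passes its speed limit or range.

## Robot

A 6-joint arm with a two-finger parallel gripper is mounted at the origin on a cart in front of the work surface, level with it; the furniture and walls round the work are solid. World frame = base frame: x ahead of the robot, y to its left, z up, the work surface at z = 0. Lengths are in m, angles in rad, forces in N, time in s.
With the tool pointing down it reaches from about 0.375 to 0.975 m from the base axis. Payload 3.8 kg.
Tool frame: the origin (TCP) lies at the very end of the fingers, on their centre line; the grasp point (between the pads) lies 19 mm behind it; z points along the fingers, y is the line along which they close (so a half turn about z gives the same grasp; the last joint's range is limited). The gripper opens to 88 mm and grips with 3 to 60 N. Pads are 18 mm wide; open, the fingers measure 123 mm over their backs; the gripper's body (75 mm by 187 mm) begins 45 mm behind the grasp point.
Start: joints at [1.144, 0.264, 1.604, -0, 1.274, -0.037], TCP at [0.256, 0.624, 0.239] pointing down, gripper open.
Joint ranges: [-2.63, 2.63], [-0.94, 2.18], [0.31, 2.57], [-1.31, 4.45], [0, 2.66], [-2.55, 2.55]. Speed limits (rad/s): [2.57, 2.57, 3.14, 3.14, 3.14, 3.14].

## Interface

Orientations are given as a rotation vector (axis times angle).
In Python, from rig import readout, imaging, job gives the robot as it stands.
- The arm moves only by the tool jog_arm, never from a script. Its argument "series" is a list of rows, each a list of 5 numbers: the shift along the tool's x, y, z in m, then the turn about the tool's z in rad, then the closure, from 0 (fully open) to 1 (shut). In form: [[tx, ty, tz, roll, grip], ...]. A call has 1 to 8 rows; each row shifts and turns the commanded pose from where the row before left it, along the tool's axes as they then stand; what a row does not reach is not made up. A row lasts 1/12 s, in which the tool goes at most 41.7 mm and 7.16 degrees, less where a joint would pass 70% of its speed; a pose out of reach is approached as far as the arm can. A call with a gripper value outside its range is refused whole. The fingers move at their own pace and stop on an object; the grip force is fixed at half the most. Time passes only in rows, so rows that do not move let the fingers close. It gives the time, the measured TCP pose, the force, the opening and the grip force at its end, in the units of the state.
- readout.get_state(): the state, without advancing time (a new reading comes with each control period).
- imaging.grab_frame(name): name is "side" or "top" or "wrist"; returns a dict with "img" (400x640x3 uint8, blue, green, red), "intrinsics" (3x3 intrinsics, pixels), "pose" (4x4, takes a point from camera to world coordinates). Camera axes: x right, y down, z forward; pixel columns grow to the right and rows downward; lengths in m; the calibration is good to about 2 mm. A picture is of the moment at which its call begins. There is no depth.
- job.job_done(): hands the job in; it is judged then, once.
The state is a dict: "clock": time; "joint_positions": joint angles; "joint_velocities": joint speeds; "joint_efforts": joint torques, N m; "ee_pos": TCP position; "ee_rot": TCP orientation; "contact_force": force on the tool from outside, world axes, zero at the start; "moment": the same for the moment, N m; "width": finger opening in m; "finger_force": force on a finger pad.
Only numpy, scipy, OpenCV 4.12 (cv2) and the standard library are available. Lean on these libraries where they do the work, as an engineer would, in place of code of your own. Each camera call takes 0.05 s, during which the arm holds its last target. There are 200 camera calls.

## Working session

There is one attempt and no reset: what is moved stays moved. The work goes in short steps, Python scripts to look and compute and a tool call to move; the robot and the scene stay as the last step left them, time stands still between calls to the robot, and variables do not carry over. Pictures are saved under pics/ and viewed, at most 11 in all, crops included, and the job is handed in when it is done.

Besides the shell and the picture viewer there is one more tool, called after "Request:" as name(argument=value, ...), one argument or row to a line, values as JSON. jog_arm: Moves the arm, as the interface text tells. Its arguments: {"type":"object","properties":{"series":{"type":"array"}},"required":["series"]}

```bash
mkdir -p pics; ls
cat > h.py <<'E'
import numpy as np, cv2
from rig import readout, imaging, job
def snap(n,f):
    d=imaging.grab_frame(n); cv2.imwrite('pics/'+f,d['img']); np.savez('pics/'+f+'.npz',**d); return d
def px2w(f,u,v,z):
    d=np.load('pics/'+f+'.npz'); K=d['intrinsics'];P=d['pose']
    r=P[:3,:3]@np.linalg.inv(K)@[u,v,1]; o=P[:3,3]
    return o+r*(z-o[2])/r[2]
def w2px(f,p):
    d=np.load('pics/'+f+'.npz'); K=d['intrinsics'];P=d['pose']
    c=K@(P[:3,:3].T@(np.array(p)-P[:3,3])); return c[:2]/c[2]
E
python3 - <<'E'
from h import *
s=readout.get_state(); print(s)
for n in('top','side'):
    d=snap(n,n+'0.png'); print(n,d['pose'].round(3).tolist(),d['intrinsics'].tolist())
E
```

```text
pics
{'clock': 0.0, 'joint_positions': array([ 1.14410867e+00,  2.64753472e-01,  1.60536614e+00,  2.19852007e-08,
        1.27370452e+00, -3.69000557e-02]), 'joint_velocities': array([-0.00077361,  0.00145223, -0.00090579,  0.00132715, -0.00018597,
       -0.00035784]), 'joint_efforts': array([-3.25818485e-05, -5.02091897e+01, -3.56884933e+01,  7.28375372e-02,
        2.89990922e-02, -1.72477057e-04]), 'ee_pos': array([0.2562015 , 0.6237189 , 0.23739204]), 'ee_rot': array([-0.60830858, -3.08161202,  0.00341089]), 'contact_force': array([-0.28474999,  0.13693904,  1.01802009]), 'moment': array([-0.01652133, -0.01137997,  0.03885073]), 'finger_force': 0.0, 'width': 0.08801331312162232}
top [[0.024, -0.982, 0.186, 0.343], [-1.0, -0.024, 0.007, -0.108], [-0.002, -0.186, -0.982, 1.278], [0.0, 0.0, 0.0, 1.0]] [[405.60187076017246, 0.0, 323.21251438369274], [0.0, 405.60187076017246, 193.53837675684915], [0.0, 0.0, 1.0]]
side [[0.999, -0.023, 0.034, 0.52], [-0.04, -0.39, 0.92, -1.705], [-0.008, -0.92, -0.391, 0.779], [0.0, 0.0, 0.0, 1.0]] [[512.1277990854412, 0.0, 325.2864238760868], [0.0, 512.1277990854412, 198.48636596189132], [0.0, 0.0, 1.0]]
```

View pics/top0.png

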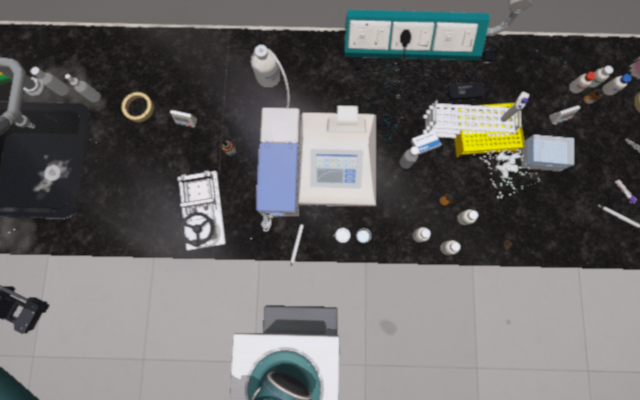

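View pics/side0.png

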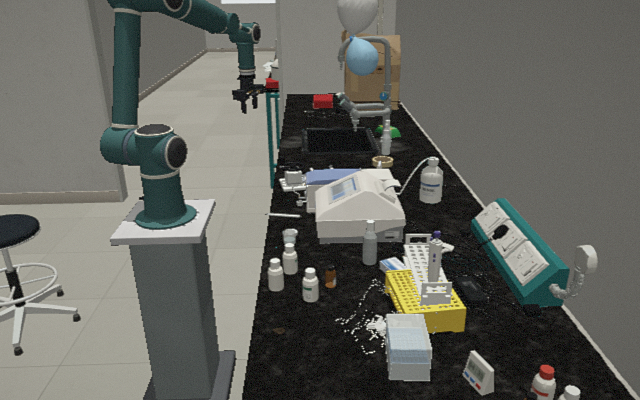

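The top view shows white bottles at (423,234), (451,247) and (468,216), cups at (343,235) and (364,235), and the clamp at (200,210). I'll enlarge both views before choosing.

Run:
```python
from h import *
t=cv2.imread('pics/top0.png'); s=cv2.imread('pics/side0.png')
a=cv2.resize(t[180:270,325:485],(800,450)[:2],interpolation=cv2.INTER_CUBIC)
cv2.imwrite('pics/a.png',np.vstack([cv2.resize(t[190:265,330:490],(640,300),interpolation=cv2.INTER_CUBIC),cv2.resize(s[225:300,250:410],(640,300),interpolation=cv2.INTER_CUBIC)]))
cv2.imwrite('pics/b.png',cv2.resize(t[165:255,165:245],(534,600),interpolation=cv2.INTER_CUBIC))
for u,v in[(423,234),(451,247),(468,216),(343,235),(364,235),(200,230),(200,185)]: print(u,v,px2w('top0.png',u,v,.09).round(3))
```

```text
423 234 [ 0.455 -0.395  0.09 ]
451 247 [ 0.419 -0.476  0.09 ]
468 216 [ 0.511 -0.529  0.09 ]
343 235 [ 0.446 -0.161  0.09 ]
364 235 [ 0.448 -0.223  0.09 ]
200 230 [0.451 0.258 0.09 ]
200 185 [0.585 0.269 0.09 ]
```

View pics/a.png

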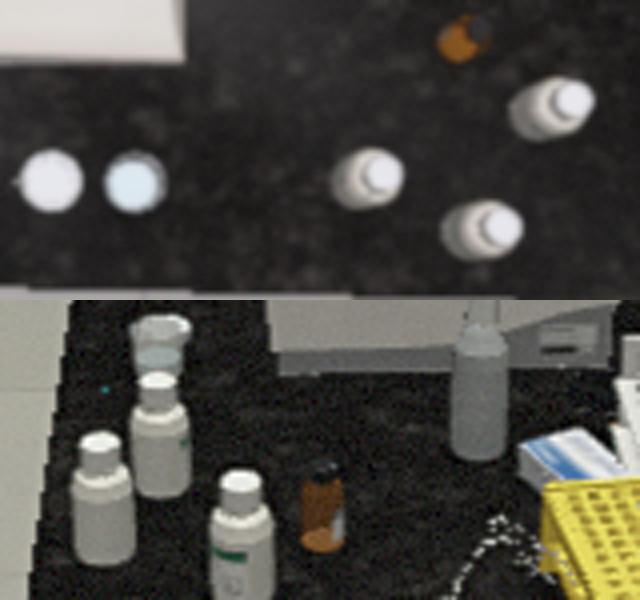

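View pics/b.png

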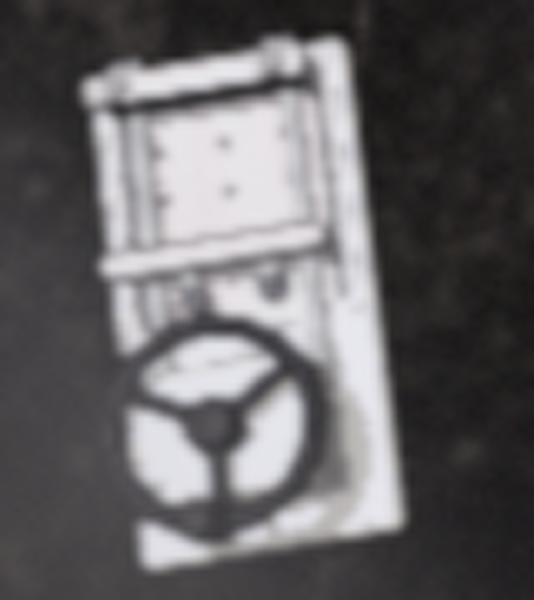

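Run:
```python
from h import *
# A,B,C: expected side pixels for each top candidate as 88 mm and 138 mm
from scipy.optimize import least_squares
for n,(u,v),cap in [('A',(424.5,233.3),(289.3,244.5)),('B',(454,246.5),(275,259.5)),('C',(472,215),(310,268.5)),('disc',(343,235),None),('beaker',(364,235),None),('brown',(447,198),(330,266))]:
    if cap is None:
        for z in(.0,.05,.09): print(n,z,px2w('top0.png',u,v,z).round(3),w2px('side0.png',px2w('top0.png',u,v,z)).round(1))
        continue
    f=lambda p:np.r_[w2px('top0.png',p)-[u,v],w2px('side0.png',p)-cap]
    r=least_squares(f,[.45,-.4,.09],method='lm'); print(n,r.x.round(4),r.fun.round(2), w2px('side0.png',r.x*[1,1,0]).round(1))
# clamp: crop b: scale 6.675,6.667
S=lambda x,y:(165+x/6.675-.4,165+y/6.667-.4)
for n,(x,y),z in [('hub',(215,425),.094),('rimL',(120,425),.09),('rimR',(325,420),.09),('rimT',(208,322),.09),('rimB',(222,535),.09),
 ('nbarL',(103,266),.058),('nbarR',(327,236),.058),('fbarL',(85,90),.058),('fbarR',(315,58),.058),('fbarLn',(88,105),.058),('fbarRn',(318,85),.058),
 ('base NL',(145,570),.0),('base NR',(405,527),.0),('base FR',(345,40),.0)]:
    print(n,px2w('top0.png',*S(x,y),z).round(4))
```

```text
A [ 0.4604 -0.4009  0.0834] [-0.06 -0.97 -0.95  0.12] [289.4 269.8]
B [ 0.4239 -0.486   0.0841] [-0.08 -1.01 -0.94  0.09] [275.5 286. ]
C [ 0.5182 -0.542   0.086 ] [-0.05 -1.13 -0.99  0.16] [309.7 296.5]
disc 0.0 [ 0.454 -0.165  0.   ] [289.2 233.5]
disc 0.05 [ 0.45  -0.163  0.05 ] [287.4 219.7]
disc 0.09 [ 0.446 -0.161  0.09 ] [285.9 208.6]
beaker 0.0 [ 0.456 -0.231  0.   ] [289.2 242.7]
beaker 0.05 [ 0.451 -0.226  0.05 ] [287.3 228.2]
beaker 0.09 [ 0.448 -0.223  0.09 ] [285.8 216.4]
brown [ 0.5734 -0.4793  0.0548] [-0.04 -1.1  -0.98  0.2 ] [329.1 283.2]
hub [0.4548 0.2666 0.094 ]
rimL [0.4542 0.3096 0.09  ]
rimR [0.4586 0.2196 0.09  ]
rimT [0.5008 0.2747 0.09  ]
rimB [0.4073 0.2608 0.09  ]
nbarL [0.5297 0.3351 0.058 ]
nbarR [0.546  0.2339 0.058 ]
fbarL [0.6118 0.3509 0.058 ]
fbarR [0.6295 0.2457 0.058 ]
fbarLn [0.6047 0.3488 0.058 ]
fbarRn [0.6167 0.2433 0.058 ]
base NL [0.395  0.3235 0.    ]
base NR [0.418  0.2031 0.    ]
base FR [0.6525 0.2486 0.    ]
```

Three look-alikes: A (423,234), B (451,247) and C (468,216), all about 88 mm tall. A has the largest y (-0.40), so it is farthest left and is the bottle meant. The enlarged crop confirms it is white-capped and apart from the others; the disc at (343,235) lies flat. The clamp's yaw is about 0.17 rad, its wheel hub is at about (0.455, 0.267), and the knob is at the near side.

```bash
cat >> h.py <<'E'
from scipy.spatial.transform import Rotation as Ro
def head(R): return np.degrees(np.arctan2(R[1,1],R[0,1]))
def plan(wps,step=.04,start=None):
    """wps: (x,y,z,heading deg of tool y); prints rows [tx,ty,tz,roll] in groups; orientation assumed pointing down"""
    s=readout.get_state(); p=s['ee_pos']; h=head(Ro.from_rotvec(s['ee_rot']).as_matrix())
    if start is not None: p,h=np.array(start[:3]),start[3]
    out=[]
    for w in wps:
        d=np.array(w[:3])-p; dh=(w[3]-h+180)%360-180
        n=int(max(1,np.ceil(np.linalg.norm(d)/step),np.ceil(abs(dh)/7.0)))
        for i in range(n):
            t=np.radians(h); y=np.array([np.cos(t),np.sin(t)]); x=np.array([-y[1],y[0]])
            e=d/n; r=[e[:2]@x,e[:2]@y,-e[2],-np.radians(dh)/n]
            out.append([round(float(a),4) for a in r]); h+=dh/n
        p=np.array(w[:3]); h=w[3]
    for i in range(0,len(out),8): print(out[i:i+8])
E
python3 - <<'E'
from h import *
s=readout.get_state();R=Ro.from_rotvec(s['ee_rot']).as_matrix();print(R.round(3),head(R))
plan([(.52,.15,.36,10),(.46,-.40,.30,10)])
E
```

```text
[[-0.925  0.38  -0.001]
 [ 0.38   0.925 -0.002]
 [ 0.    -0.002 -1.   ]] 67.66731190519424
[[-0.0303, -0.0241, -0.0087, 0.0719], [-0.0319, -0.0219, -0.0087, 0.0719], [-0.0334, -0.0196, -0.0087, 0.0719], [-0.0348, -0.0171, -0.0087, 0.0719], [-0.0359, -0.0146, -0.0087, 0.0719], [-0.0368, -0.0119, -0.0087, 0.0719], [-0.0376, -0.0093, -0.0087, 0.0719], [-0.0382, -0.0065, -0.0087, 0.0719]]
[[-0.0385, -0.0038, -0.0087, 0.0719], [-0.0387, -0.001, -0.0087, 0.0719], [-0.0387, 0.0018, -0.0087, 0.0719], [-0.0385, 0.0046, -0.0087, 0.0719], [-0.038, 0.0073, -0.0087, 0.0719], [-0.0374, 0.01, -0.0087, 0.0719], [-0.0379, -0.011, 0.0043, -0.0], [-0.0379, -0.011, 0.0043, -0.0]]
[[-0.0379, -0.011, 0.0043, -0.0], [-0.0379, -0.011, 0.0043, -0.0], [-0.0379, -0.011, 0.0043, -0.0], [-0.0379, -0.011, 0.0043, -0.0], [-0.0379, -0.011, 0.0043, -0.0], [-0.0379, -0.011, 0.0043, -0.0], [-0.0379, -0.011, 0.0043, -0.0], [-0.0379, -0.011, 0.0043, -0.0]]
[[-0.0379, -0.011, 0.0043, -0.0], [-0.0379, -0.011, 0.0043, -0.0], [-0.0379, -0.011, 0.0043, -0.0], [-0.0379, -0.011, 0.0043, -0.0]]
```

Request:
jog_arm(
  series=[
    [-0.03,-0.024,-0.009,0.072,0],
    [-0.032,-0.022,-0.009,0.072,0],
    [-0.033,-0.02,-0.009,0.072,0],
    [-0.035,-0.017,-0.009,0.072,0],
    [-0.036,-0.015,-0.009,0.072,0],
    [-0.037,-0.012,-0.009,0.072,0],
    [-0.038,-0.009,-0.009,0.072,0],
    [-0.038,-0.006,-0.009,0.072,0],
  ],
)

```text
clock: 0.77
ee_pos: [0.4075, 0.3513, 0.3107]
ee_rot: [-1.463, -2.78, 0.001]
contact_force: [1.8, 0.9, 0.1]
width: 0.0882
finger_force: 0.0
```

Run:
```python
from h import *
s=readout.get_state(); print(s['ee_pos'],head(Ro.from_rotvec(s['ee_rot']).as_matrix()))
d=snap('wrist','w1.png'); print(d['pose'].round(3).tolist()); print(w2px('w1.png',[.455,.267,.094]),w2px('w1.png',[.573,.287,.02]))
```

```text
[0.40748587 0.35132815 0.31069337] 34.4771187568468
[[0.825, 0.539, 0.173, 0.363], [0.566, -0.785, -0.251, 0.417], [0.0, 0.305, -0.952, 0.457], [0.0, 0.0, 0.0, 1.0]]
[314.78355637 241.59797235] [386.00242548 250.09096565]
```

View pics/w1.png

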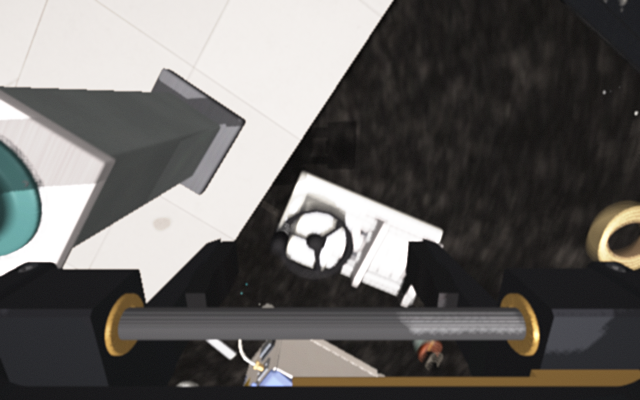

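Request:
jog_arm(
  series=[
    [-0.0385,-0.004,-0.009,0.072,0],
    [-0.0385,-0.001,-0.009,0.072,0],
    [-0.0385,0.002,-0.009,0.072,0],
    [-0.0385,0.005,-0.009,0.072,0],
    [-0.038,0.007,-0.009,0.072,0],
    [-0.037,0.01,-0.009,0.072,0],
  ],
)

```text
clock: 1.32
ee_pos: [0.5202, 0.1494, 0.3647]
ee_rot: [-2.025, -2.402, 0.001]
contact_force: [0.2, -0.6, 0.5]
width: 0.0879
finger_force: 0.0
```

Run:
```python
from h import *
plan([(.46,-.40,.27,10)])
```

```text
[[-0.0354, -0.0101, 0.0063, -0.0003], [-0.0354, -0.0102, 0.0063, -0.0003], [-0.0354, -0.0102, 0.0063, -0.0003], [-0.0354, -0.0102, 0.0063, -0.0003], [-0.0354, -0.0102, 0.0063, -0.0003], [-0.0354, -0.0102, 0.0063, -0.0003], [-0.0354, -0.0102, 0.0063, -0.0003], [-0.0354, -0.0102, 0.0063, -0.0003]]
[[-0.0354, -0.0102, 0.0063, -0.0003], [-0.0354, -0.0102, 0.0063, -0.0003], [-0.0354, -0.0103, 0.0063, -0.0003], [-0.0354, -0.0103, 0.0063, -0.0003], [-0.0354, -0.0103, 0.0063, -0.0003], [-0.0354, -0.0103, 0.0063, -0.0003], [-0.0354, -0.0103, 0.0063, -0.0003]]
```

The wrist view shows the hub at about (317,242) against a predicted (315,242), so calibration is good. Next I travel to the bottle.

Request:
jog_arm(
  series=[
    [-0.0355,-0.01,0.004,0,0],
    [-0.0355,-0.01,0.004,0,0],
    [-0.0355,-0.01,0.004,0,0],
    [-0.0355,-0.01,0.004,0,0],
    [-0.0355,-0.01,0.004,0,0],
    [-0.0355,-0.01,0.004,0,0],
    [-0.0355,-0.01,0.004,0,0],
    [-0.0355,-0.01,0.004,0,0],
  ],
)

```text
clock: 1.98
ee_pos: [0.4893, -0.144, 0.3321]
ee_rot: [-2.02, -2.405, 0.0]
contact_force: [0.6, -0.1, -0.2]
width: 0.0878
finger_force: 0.0
```

Request:
jog_arm(
  series=[
    [-0.0355,-0.0103,0.01,0,0],
    [-0.0355,-0.0103,0.01,0,0],
    [-0.0355,-0.0103,0.01,0,0],
    [-0.0355,-0.0103,0.01,0,0],
    [-0.0355,-0.0103,0.01,0,0],
    [-0.0355,-0.0103,0.01,0,0],
    [-0.0355,-0.0103,0.01,0,0],
    [0,0,0,0,0],
  ],
)

```text
clock: 2.65
ee_pos: [0.4594, -0.4044, 0.259]
ee_rot: [-2.024, -2.398, 0.004]
contact_force: [-0.3, -0.4, 0.1]
width: 0.0881
finger_force: 0.0
```

Run:
```python
from h import *
s=readout.get_state(); print(s['ee_pos'],head(Ro.from_rotvec(s['ee_rot']).as_matrix()))
snap('wrist','w2.png'); print([w2px('w2.png',[.46,-.40,z]).round(1).tolist() for z in (0,.088)])
```

```text
[ 0.45939832 -0.40440474  0.25895709] 9.68547593699144
[[323.2, 157.7], [323.3, 173.2]]
```

View pics/w2.png

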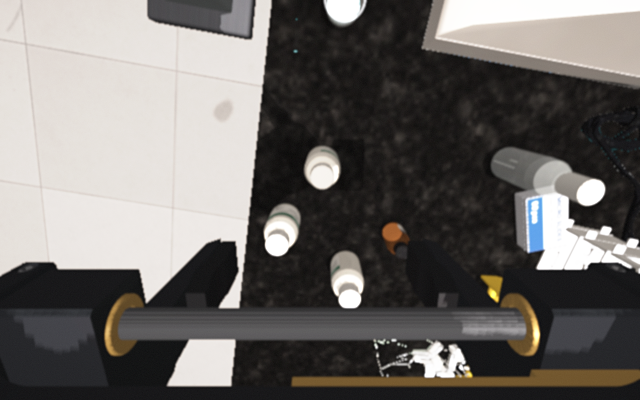

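The wrist view shows bottle A's cap at about (322,175), against a predicted (323,173).

Run:
```python
from h import *
p=px2w('w2.png',322,175.5,.088); print(p)
plan([(p[0],p[1],.11,9.7),(p[0],p[1],.031,9.7)])
```

```text
[ 0.4590556  -0.40270345  0.088     ]
[[-0.0002, -0.0003, 0.0375, -0.0], [-0.0002, -0.0003, 0.0375, -0.0], [-0.0002, -0.0003, 0.0375, -0.0], [-0.0002, -0.0003, 0.0375, -0.0], [0.0, 0.0, 0.0395, -0.0], [0.0, 0.0, 0.0395, -0.0]]
```

Request:
jog_arm(
  series=[
    [0,0,0.038,0,0],
    [0,0,0.038,0,0],
    [0,0,0.037,0,0],
    [0,0,0.037,0,0],
    [0,0,0.035,0,0],
    [0,0,0.03,0,0],
    [0,0,0.013,0,0],
    [0,0,0,0,0],
  ],
)

```text
clock: 3.37
ee_pos: [0.4597, -0.3963, 0.031]
ee_rot: [-2.015, -2.4, -0.001]
contact_force: [-0.6, 0.4, -0.2]
width: 0.0879
finger_force: 0.0
```

Request:
jog_arm(
  series=[
    [0,0,0,0,1],
    [0,0,0,0,1],
    [0,0,0,0,1],
    [0,0,0,0,1],
    [0,0,0,0,1],
    [0,0,0,0,1],
    [0,0,0,0,1],
    [0,0,0,0,1],
  ],
)

```text
clock: 4.03
ee_pos: [0.4615, -0.4001, 0.0353]
ee_rot: [2.021, 2.405, -0.001]
contact_force: [-2.2, -0.2, 4.0]
width: 0.0408
finger_force: 30.0
```

Run:
```python
from h import *
s=readout.get_state(); print(s['ee_pos'],s['width'],s['finger_force'],head(Ro.from_rotvec(s['ee_rot']).as_matrix()))
# clamp frame from pics top0/w1: hub
p=s['ee_pos']
plan([(p[0],p[1],.15,9.7),(.48,-.28,.35,9.7),(.5,.05,.36,55),(.573,.287,.25,99.7)],.035)
```

```text
[ 0.46146992 -0.40005583  0.03526039] 0.04076913939665807 29.997255764901638 9.91331269650723
[[0.0, 0.0, -0.0287, 0.0009], [0.0, 0.0, -0.0287, 0.0009], [0.0, 0.0, -0.0287, 0.0009], [0.0, 0.0, -0.0287, 0.0009], [0.0165, 0.0055, -0.0286, -0.0], [0.0165, 0.0055, -0.0286, -0.0], [0.0165, 0.0055, -0.0286, -0.0], [0.0165, 0.0055, -0.0286, -0.0]]
[[0.0165, 0.0055, -0.0286, -0.0], [0.0165, 0.0055, -0.0286, -0.0], [0.0165, 0.0055, -0.0286, -0.0], [0.0322, 0.0075, -0.001, -0.0791], [0.0315, 0.0101, -0.001, -0.0791], [0.0306, 0.0125, -0.001, -0.0791], [0.0295, 0.0149, -0.001, -0.0791], [0.0283, 0.0172, -0.001, -0.0791]]
[[0.0268, 0.0193, -0.001, -0.0791], [0.0252, 0.0214, -0.001, -0.0791], [0.0234, 0.0233, -0.001, -0.0791], [0.0215, 0.0251, -0.001, -0.0791], [0.0195, 0.0267, -0.001, -0.0791], [0.0095, 0.0295, 0.0137, -0.0975], [0.0066, 0.0303, 0.0137, -0.0975], [0.0036, 0.0308, 0.0137, -0.0975]]
[[0.0006, 0.031, 0.0137, -0.0975], [-0.0024, 0.0309, 0.0137, -0.0975], [-0.0054, 0.0305, 0.0137, -0.0975], [-0.0084, 0.0299, 0.0137, -0.0975], [-0.0112, 0.0289, 0.0137, -0.0975]]
```

Request:
jog_arm(
  series=[
    [0,0,-0.02,0,1],
    [0,0,-0.03,0,1],
    [0,0,-0.033,0,1],
    [0,0,-0.032,0,1],
    [0.0165,0.0055,-0.029,0,1],
    [0.0165,0.0055,-0.029,0,1],
    [0.0165,0.0055,-0.029,0,1],
    [0.0165,0.0055,-0.029,0,1],
  ],
)

```text
clock: 4.7
ee_pos: [0.4717, -0.3299, 0.2665]
ee_rot: [-2.021, -2.404, -0.001]
contact_force: [0.7, 0.2, -1.3]
width: 0.0407
finger_force: 30.0
```

Request:
jog_arm(
  series=[
    [0.0165,0.0055,-0.029,0,1],
    [0.0165,0.0055,-0.029,0,1],
    [0.0165,0.0055,-0.029,0,1],
    [0.032,0.0075,-0.001,-0.079,1],
    [0.0315,0.01,-0.001,-0.079,1],
    [0.0305,0.0125,-0.001,-0.079,1],
    [0.0295,0.015,-0.001,-0.079,1],
    [0.0285,0.017,-0.001,-0.079,1],
  ],
)

```text
clock: 5.37
ee_pos: [0.4887, -0.1128, 0.3573]
ee_rot: [-1.505, -2.757, -0.001]
contact_force: [0.7, 0.0, -1.8]
width: 0.0407
finger_force: 30.0
```

Request:
jog_arm(
  series=[
    [0.027,0.0195,-0.001,-0.079,1],
    [0.025,0.0215,-0.001,-0.079,1],
    [0.0235,0.0235,-0.001,-0.079,1],
    [0.0215,0.025,-0.001,-0.079,1],
    [0.0195,0.0265,-0.001,-0.079,1],
    [0.0095,0.0295,0.01,-0.0975,1],
    [0.0065,0.0305,0.01,-0.0975,1],
    [0.0035,0.031,0.01,-0.0975,1],
  ],
)

```text
clock: 6.03
ee_pos: [0.5259, 0.1417, 0.3322]
ee_rot: [0.485, 3.104, 0.001]
contact_force: [-0.4, -0.2, -1.6]
width: 0.041
finger_force: 30.0
```

Request:
jog_arm(
  series=[
    [0.0005,0.031,0.01,-0.0975,1],
    [-0.0025,0.031,0.01,-0.0975,1],
    [-0.0055,0.0305,0.01,-0.0975,1],
    [-0.0085,0.03,0.01,-0.0975,1],
    [-0.011,0.029,0.01,-0.0975,1],
    [0,0,0,0,1],
    [0,0,0,0,1],
  ],
)

```text
clock: 6.62
ee_pos: [0.5705, 0.2895, 0.2803]
ee_rot: [0.272, -3.126, 0.002]
contact_force: [-0.6, -1.5, -0.3]
width: 0.0409
finger_force: 30.0
```

Run:
```python
from h import *
s=readout.get_state(); print(s['ee_pos'],head(Ro.from_rotvec(s['ee_rot']).as_matrix()),s['joint_positions'])
d=snap('wrist','w3.png')
for p in ([.455,.267,.094],[.573,.287,.02],[.41,.259,.136]): print(w2px('w3.png',p))
cv2.imwrite('pics/w3c.png',cv2.resize(d['img'][:320,130:510],(760,640)) [:600])
```

```text
[0.57054191 0.28948431 0.28029043] 99.95457303162921 [ 4.30570382e-01  1.78316790e-01  1.63097473e+00  7.37880826e-05
  1.33630653e+00 -1.31398146e+00]
[319.38251039  56.30230814]
[319.48234894 162.40868529]
[318.7391169  -12.23137279]
```

View pics/w3c.png

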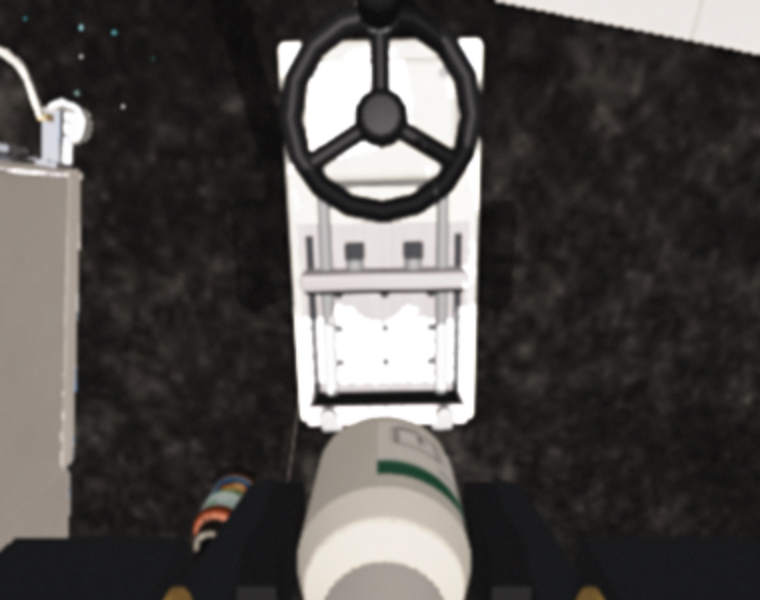

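The crop shows the hub at (381,117), the near bar's face edge at y≈291 and the far bar's face at y≈393. The bottle is held upright above.

Run:
```python
from h import *
q=lambda x,y,z:px2w('w3.png',130+x/2-.25,y/2-.25,z)
hub=q(381,117,.094); print('hub',hub)
for n,a in dict(nL=(303,291,.058),nR=(468,289,.058),fL=(314,396,.058),fR=(461,394,.058),nL0=(303,272,.058),bl=(282,45,.0),br=(483,45,.0),rimL=(284,115,.09),rimR=(480,115,.09),rimB=(382,217,.09)).items(): print(n,q(*a).round(4))
for a,b in (((303,291),(468,289)),((314,396),(461,394))):
    d=q(*a,.058)-q(*b,.058); yaw=np.arctan2(-d[0],d[1]); 
    m=(q(*a,.058)+q(*b,.058))/2-hub; print('yaw',yaw,'x from axis',m[:2]@[np.cos(yaw),np.sin(yaw)],'y',m[:2]@[-np.sin(yaw),np.cos(yaw)])
```

```text
hub [0.45657803 0.26813475 0.094     ]
nL [0.5532 0.2382 0.058 ]
nR [0.5353 0.3335 0.058 ]
fL [0.6162 0.2536 0.058 ]
fR [0.5992 0.343  0.058 ]
nL0 [0.5422 0.2367 0.058 ]
bl [0.417  0.1997 0.    ]
br [0.3959 0.3201 0.    ]
rimL [0.4635 0.2206 0.09  ]
rimR [0.4468 0.3161 0.09  ]
rimB [0.503  0.2767 0.09  ]
yaw -2.956025511136699 x from axis -0.08941830623725718 y -0.0012482575998716855
yaw -2.9537205891665925 x from axis -0.1541183087525712 y -0.0014023808058930972
```

Request:
jog_arm(
  series=[
    [-0.001,0,0.03,-0.006,1],
    [-0.001,0,0.035,-0.006,1],
    [0,0,0.035,0,1],
    [0,0,0.035,0,1],
    [0,0,0.025,0,1],
    [0,0,0.01,0,1],
    [0,0,0,0,1],
  ],
)

```text
clock: 7.25
ee_pos: [0.5713, 0.2866, 0.11]
ee_rot: [0.286, -3.123, 0.003]
contact_force: [0.0, 1.1, -1.8]
width: 0.0409
finger_force: 30.0
```

Request:
jog_arm(
  series=[
    [0,0,0,0,1],
  ],
)

```text
clock: 7.33
ee_pos: [0.574, 0.2882, 0.1138]
ee_rot: [-0.287, 3.128, 0.0]
contact_force: [1.5, -0.2, -1.2]
width: 0.0408
finger_force: 30.0
```

Request:
jog_arm(
  series=[
    [0,0,0,0,1],
  ],
)

```text
clock: 7.42
ee_pos: [0.5753, 0.2891, 0.1157]
ee_rot: [-0.287, 3.124, 0.002]
contact_force: [0.1, -0.3, -0.8]
width: 0.041
finger_force: 30.0
```

Request:
jog_arm(
  series=[
    [0,0,0,0,1],
  ],
)

```text
clock: 7.5
ee_pos: [0.5753, 0.2894, 0.1159]
ee_rot: [-0.288, 3.124, 0.003]
contact_force: [-0.7, 0.7, -1.8]
width: 0.0404
finger_force: 30.0
```

Run:
```python
from h import *
d=snap('wrist','w4.png'); print([readout.get_state()['ee_pos'].round(4)])
for p in ([.456,.2675,.094],): print(w2px('w4.png',p))
cv2.imwrite('pics/w4c.png',cv2.resize(d['img'][:320,130:510],(706,595)))
snap('side','s4.png')
```

```text
[array([0.5751, 0.2894, 0.1156])]
[321.97862319   2.08225029]
```

View pics/w4c.png

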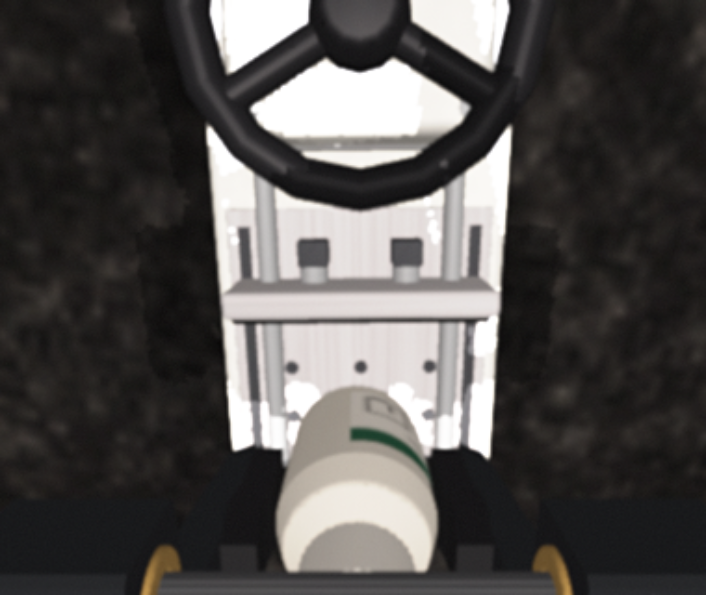

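Alignment is good: the bottle is centred sideways and clear of the near bar. I'm lowering it.

Request:
jog_arm(
  series=[
    [0,0,0.012,0,1],
    [0,0,0.012,0,1],
    [0,0,0.012,0,1],
    [0,0,0.01,0,1],
    [0,0,0.007,0,1],
    [0,0,0.004,0,1],
    [0,0,0,0,1],
    [0,0,0,0,1],
  ],
)

```text
clock: 8.27
ee_pos: [0.5732, 0.2887, 0.0553]
ee_rot: [0.289, -3.128, 0.0]
contact_force: [-1.3, 0.2, 0.6]
width: 0.0408
finger_force: 30.0
```

Request:
jog_arm(
  series=[
    [0,0,0.001,0,1],
    [0,0,0.001,0,1],
    [0,0,0,0,1],
    [0,0,0,0,1],
  ],
)

```text
clock: 8.6
ee_pos: [0.5733, 0.2887, 0.0552]
ee_rot: [0.289, -3.128, 0.0]
contact_force: [-5.2, -1.9, 10.6]
width: 0.0409
finger_force: 30.0
```

Request:
jog_arm(
  series=[
    [0,0,-0.0015,0,1],
    [0,0,0,0,0.2],
    [0,0,0,0,0.2],
    [0,0,0,0,0.2],
    [0,0,0,0,0.2],
    [0,0,-0.01,0,0.2],
    [0,0,-0.02,0,0.2],
    [0,0,-0.03,0,0.2],
  ],
)

```text
clock: 9.27
ee_pos: [0.571, 0.2877, 0.1129]
ee_rot: [0.288, -3.122, 0.003]
contact_force: [-0.0, -0.3, 0.3]
width: 0.0709
finger_force: 0.0
```

Request:
jog_arm(
  series=[
    [0,0,-0.04,0,0],
    [0,0,-0.04,0,0],
    [0,0,-0.03,0,0],
    [0,0,-0.02,0,0],
    [0,0,0,0,0],
  ],
)

```text
clock: 9.68
ee_pos: [0.5765, 0.2902, 0.2531]
ee_rot: [-0.288, 3.117, 0.006]
contact_force: [-0.4, 0.0, 0.2]
width: 0.0883
finger_force: 0.0
```

Run:
```python
from h import *
d=snap('wrist','w5.png'); s=snap('side','s5.png')
yaw=.186; ax=np.array([.456,.2675]); k=ax-.045*np.array([np.cos(yaw),np.sin(yaw)])
print('knob',k, readout.get_state()['ee_pos'])
plan([(k[0],k[1],.23,100.7),(k[0],k[1],.101,100.7)])
print(w2px('w5.png',[*ax,.094]),w2px('w5.png',[.5765,.29,.108]), w2px('w5.png',[*k,.136]))
a=cv2.resize(d['img'][:320,130:510],(475,400)); u,v=w2px('s5.png',[.55,.29,.08]).astype(int)
b=cv2.resize(s['img'][v-40:v+40,u-40:u+40],(400,400)); 
cv2.imwrite('pics/w5c.png',np.hstack([a[:,:400],b]))
```

```text
knob [0.41177617 0.25917818] [0.57388007 0.28899791 0.24668687]
[[0.033, 0.0001, 0.0033, -0.0005], [0.033, 0.0001, 0.0033, -0.0005], [0.033, 0.0001, 0.0033, -0.0005], [0.033, 0.0001, 0.0033, -0.0005], [0.033, 0.0001, 0.0033, -0.0005], [0.0, 0.0, 0.0323, -0.0], [0.0, 0.0, 0.0323, -0.0], [0.0, 0.0, 0.0323, -0.0]]
[[0.0, 0.0, 0.0323, -0.0]]
[320.66194479  42.97835167] [320.87306533 181.40487551] [320.494595   -36.18043099]
```

View pics/w5c.png

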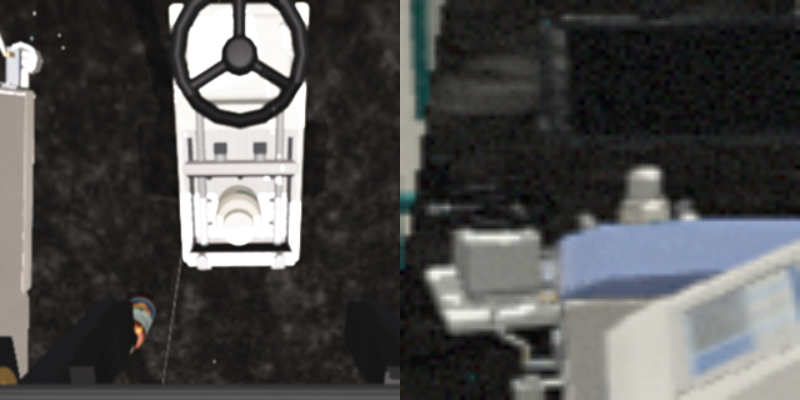

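The bottle stands upright between the bars. Next is the knob, with the hand turned so its closing line lies along the final push direction.

Run:
```python
from h import *
plan([(.4118,.2592,.22,160),(.4118,.2592,.101,160)],start=(.5765,.2902,.251,100.7))
```

```text
[[0.0186, 0.0, 0.0034, -0.115], [0.0185, 0.0021, 0.0034, -0.115], [0.0181, 0.0043, 0.0034, -0.115], [0.0175, 0.0063, 0.0034, -0.115], [0.0167, 0.0083, 0.0034, -0.115], [0.0156, 0.0101, 0.0034, -0.115], [0.0144, 0.0119, 0.0034, -0.115], [0.0129, 0.0134, 0.0034, -0.115]]
[[0.0113, 0.0148, 0.0034, -0.115], [0.0, 0.0, 0.0397, -0.0], [0.0, 0.0, 0.0397, -0.0], [0.0, 0.0, 0.0397, -0.0]]
```

Request:
jog_arm(
  series=[
    [0.0186,0,0.0034,-0.115,0],
    [0.0185,0.0021,0.0034,-0.115,0],
    [0.0181,0.0043,0.0034,-0.115,0],
    [0.0175,0.0063,0.0034,-0.115,0],
    [0.0167,0.0083,0.0034,-0.115,0],
    [0.0156,0.0101,0.0034,-0.115,0],
    [0.0144,0.0119,0.0034,-0.115,0],
    [0.0129,0.0134,0.0034,-0.115,0],
  ],
)

```text
clock: 10.45
ee_pos: [0.4245, 0.2604, 0.2149]
ee_rot: [1.652, -2.666, -0.0]
contact_force: [-0.1, 0.2, -0.2]
width: 0.0883
finger_force: 0.0
```

Request:
jog_arm(
  series=[
    [0.0113,0.0148,0.0034,-0.115,0],
    [0,0,0.015,0,0],
    [0,0,0,0,0],
    [0,0,0,0,0],
    [0,0,0,0,0],
    [0,0,0,0,0],
    [0,0,0,0,0],
  ],
)

```text
clock: 11.03
ee_pos: [0.4093, 0.2583, 0.2]
ee_rot: [-1.798, 2.576, -0.0]
contact_force: [0.4, -0.4, 0.8]
width: 0.088
finger_force: 0.0
```

Run:
```python
from h import *
s=readout.get_state(); print(s['ee_pos'],head(Ro.from_rotvec(s['ee_rot']).as_matrix()),s['joint_positions'].round(2))
d=snap('wrist','w6.png'); t=snap('top','t6.png')
print(w2px('w6.png',[.456,.2675,.094]),w2px('w6.png',[.4118,.2592,.136]))
cv2.imwrite('pics/w6c.png',cv2.resize(d['img'],(640,400)))
plan([(.4118,.2592,.101,160)])
```

```text
[0.40929603 0.25828322 0.19995058] 159.82853314179184 [ 0.51 -0.07  2.05 -0.    1.17 -2.28]
[275.03200795 222.40628987] [318.94065068 215.0000584 ]
[[-0.0006, -0.0007, 0.033, -0.001], [-0.0006, -0.0007, 0.033, -0.001], [-0.0006, -0.0007, 0.033, -0.001]]
```

View pics/w6c.png

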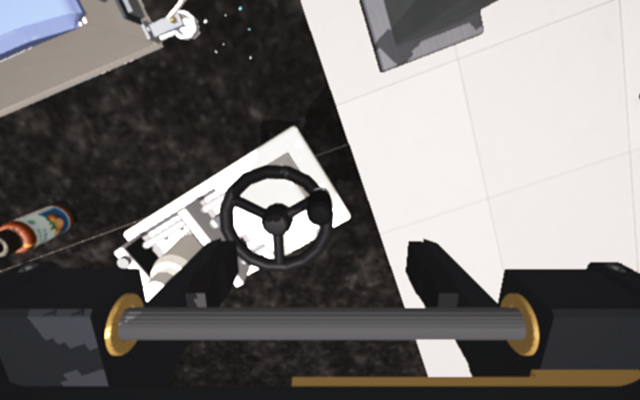

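Request:
jog_arm(
  series=[
    [-0.001,-0.001,0.025,0,0],
    [-0.001,-0.001,0.03,0,0],
    [0,0,0.025,0,0],
    [0,0,0.014,0,0],
    [0,0,0.005,0,0],
    [0,0,0,0,0],
    [0,0,0,0,0],
    [0,0,0,0,0],
  ],
)

```text
clock: 11.8
ee_pos: [0.4125, 0.26, 0.1022]
ee_rot: [-1.797, 2.573, -0.0]
contact_force: [0.9, -0.3, 0.6]
width: 0.0879
finger_force: 0.0
```

Request:
jog_arm(
  series=[
    [0,0,0,0,0.6],
    [0,0,0,0,0.6],
    [0,0,0,0,0.7],
    [0,0,0,0,0.8],
    [0,0,0,0,0.9],
    [0,0,0,0,1],
    [0,0,0,0,1],
    [0,0,0,0,1],
  ],
)

```text
clock: 12.47
ee_pos: [0.4112, 0.2593, 0.1006]
ee_rot: [1.799, -2.576, 0.0]
contact_force: [-0.0, 1.4, -0.2]
width: 0.0369
finger_force: 0.0
```

Request:
jog_arm(
  series=[
    [0,0,0,0,1],
    [0,0,0,0,1],
    [0,0,0,0,1],
    [0,0,0,0,1],
  ],
)

```text
clock: 12.8
ee_pos: [0.4114, 0.2592, 0.1006]
ee_rot: [-1.799, 2.575, -0.001]
contact_force: [1.0, -0.6, 0.4]
width: 0.0189
finger_force: 30.0
```

The knob is held (18.9 mm, almost no side load). I'll plan the arc with a fixed hand orientation.

```bash
cat > arc.py <<'E'
import sys
from h import *
AX=np.array([.456,.2675]); P0=np.pi+.186
def ang():
    s=readout.get_state(); d=s['ee_pos'][:2]-AX; phi=np.arctan2(d[1],d[0])%(2*np.pi)
    t=np.array([np.sin(phi),-np.cos(phi)]); f=s['contact_force'][:2]
    return (P0-phi), np.linalg.norm(d), -f@t, f@d/np.linalg.norm(d)
def rows(a,b,st):
    h=head(Ro.from_rotvec(readout.get_state()['ee_rot']).as_matrix()); t=np.radians(h); y=np.array([np.cos(t),np.sin(t)]); x=np.array([-y[1],y[0]]); x=-x if False else x
    a_=np.arange(a,b+1e-9,st); p=np.c_[np.cos(P0-a_),np.sin(P0-a_)]*.045; d=np.diff(p,axis=0)
    for i in range(len(d)): print('%.2f'%a_[i+1],(d[i]@x).round(4),(d[i]@y).round(4))
if __name__=='__main__':
    print(np.round(ang(),4))
    if len(sys.argv)>1: rows(*map(float,sys.argv[1:]))
E
python3 arc.py 0 .8 .1; python3 arc.py .8 2.8 .05
```

```text
[ 0.0017  0.0453  0.7305 -0.849 ]
0.10 -0.004 0.0021
0.20 -0.0042 0.0017
0.30 -0.0043 0.0013
0.40 -0.0044 0.0008
0.50 -0.0045 0.0004
0.60 -0.0045 -0.0001
0.70 -0.0045 -0.0005
0.80 -0.0044 -0.0009
[ 0.0017  0.0453  0.7305 -0.849 ]
0.85 -0.0022 -0.0006
0.90 -0.0021 -0.0007
0.95 -0.0021 -0.0009
1.00 -0.002 -0.001
1.05 -0.002 -0.0011
1.10 -0.0019 -0.0012
1.15 -0.0019 -0.0012
1.20 -0.0018 -0.0013
1.25 -0.0017 -0.0014
1.30 -0.0017 -0.0015
1.35 -0.0016 -0.0016
1.40 -0.0015 -0.0017
1.45 -0.0014 -0.0017
1.50 -0.0013 -0.0018
1.55 -0.0012 -0.0019
1.60 -0.0011 -0.0019
1.65 -0.001 -0.002
1.70 -0.0009 -0.002
1.75 -0.0008 -0.0021
1.80 -0.0007 -0.0021
1.85 -0.0006 -0.0022
1.90 -0.0005 -0.0022
1.95 -0.0004 -0.0022
2.00 -0.0003 -0.0022
2.05 -0.0002 -0.0022
2.10 -0.0001 -0.0022
2.15 0.0 -0.0022
2.20 0.0002 -0.0022
2.25 0.0003 -0.0022
2.30 0.0004 -0.0022
2.35 0.0005 -0.0022
2.40 0.0006 -0.0022
2.45 0.0007 -0.0021
2.50 0.0008 -0.0021
2.55 0.0009 -0.0021
2.60 0.001 -0.002
2.65 0.0011 -0.002
2.70 0.0012 -0.0019
2.75 0.0013 -0.0018
2.80 0.0014 -0.0018
```

Request:
jog_arm(
  series=[
    [-0.004,0.0021,0,0,1],
    [-0.0042,0.0017,0,0,1],
    [-0.0043,0.0013,0,0,1],
    [-0.0044,0.0008,0,0,1],
  ],
)

```text
clock: 13.13
ee_pos: [0.4111, 0.2746, 0.1004]
ee_rot: [1.798, -2.571, 0.006]
contact_force: [-0.4, -10.3, 5.6]
width: 0.0192
finger_force: 30.0
```

```bash
python3 arc.py; python3 -c "
from h import *
s=readout.get_state();print(s['width'],s['contact_force'],s['moment'])"
```

```text
[ 0.3434  0.0455 10.2198 -1.1742]
0.019218866841361197 [ -0.44200573 -10.27751823   5.56685653] [-1.50095526  0.03339167 -0.03326137]
```

Request:
jog_arm(
  series=[
    [-0.0045,0.0004,0,0,1],
    [-0.0045,-0.0001,0,0,1],
    [-0.0045,-0.0005,0,0,1],
    [-0.0044,-0.0009,0,0,1],
    [-0.0022,-0.0006,0,0,1],
    [-0.0021,-0.0007,0,0,1],
    [-0.0021,-0.0009,0,0,1],
    [-0.002,-0.001,0,0,1],
  ],
)

```text
clock: 13.8
ee_pos: [0.4222, 0.2981, 0.1004]
ee_rot: [1.795, -2.569, 0.002]
contact_force: [-7.0, -7.4, 10.5]
width: 0.019
finger_force: 30.0
```

```bash
python3 arc.py
```

```text
[ 0.9211  0.0456 10.1728  0.213 ]
```

Request:
jog_arm(
  series=[
    [-0.002,-0.0011,0,0,1],
    [-0.0019,-0.0012,0,0,1],
    [-0.0019,-0.0012,0,0,1],
    [-0.0018,-0.0013,0,0,1],
  ],
)

```text
clock: 14.13
ee_pos: [0.4288, 0.304, 0.1004]
ee_rot: [1.794, -2.569, -0.0]
contact_force: [-9.2, -5.9, 11.4]
width: 0.0188
finger_force: 30.0
```

```bash
python3 arc.py
```

```text
[ 1.1155  0.0455 10.9306  0.7823]
```

Request:
jog_arm(
  series=[
    [-0.0017,-0.0014,0,0,1],
    [-0.0017,-0.0015,0,0,1],
    [-0.0016,-0.0016,0,0,1],
    [-0.0015,-0.0017,0,0,1],
  ],
)

```text
clock: 14.47
ee_pos: [0.4365, 0.3085, 0.1004]
ee_rot: [1.794, -2.569, -0.002]
contact_force: [-10.3, -3.0, 8.6]
width: 0.0191
finger_force: 30.0
```

```bash
python3 arc.py
```

```text
[ 1.3122  0.0454 10.5668  1.6812]
```

Request:
jog_arm(
  series=[
    [-0.0014,-0.0017,0,0,1],
    [-0.0013,-0.0018,0,0,1],
    [-0.0012,-0.0019,0,0,1],
  ],
)

```text
clock: 14.72
ee_pos: [0.4427, 0.3109, 0.1004]
ee_rot: [1.794, -2.57, -0.004]
contact_force: [-10.3, -1.6, 9.5]
width: 0.0189
finger_force: 30.0
```

```bash
python3 arc.py
```

```text
[ 1.4591  0.0454 10.3567  1.4684]
```

Request:
jog_arm(
  series=[
    [-0.0011,-0.0019,0,0,1],
    [-0.001,-0.002,0,0,1],
  ],
)

```text
clock: 14.88
ee_pos: [0.447, 0.3119, 0.1004]
ee_rot: [1.794, -2.57, -0.005]
contact_force: [-10.7, -0.8, 8.4]
width: 0.019
finger_force: 30.0
```

```bash
python3 arc.py
```

```text
[ 1.5574  0.0453 10.6436  1.3736]
```

Request:
jog_arm(
  series=[
    [-0.0009,-0.002,0,0,1],
    [-0.0008,-0.0021,0,0,1],
    [-0.0007,-0.0021,0,0,1],
  ],
)

```text
clock: 15.13
ee_pos: [0.4537, 0.3127, 0.1005]
ee_rot: [1.794, -2.571, -0.006]
contact_force: [-10.3, 1.2, 7.0]
width: 0.0189
finger_force: 30.0
```

```bash
python3 arc.py
```

```text
[ 1.706   0.0453 10.2398  1.684 ]
```

Request:
jog_arm(
  series=[
    [-0.0006,-0.0022,0,0,1],
    [-0.0005,-0.0022,0,0,1],
  ],
)

```text
clock: 15.3
ee_pos: [0.4582, 0.3127, 0.1005]
ee_rot: [1.794, -2.572, -0.007]
contact_force: [-11.2, 3.8, 6.7]
width: 0.0187
finger_force: 30.0
```

```bash
python3 arc.py
```

```text
[ 1.8046  0.0452 11.3747  3.3074]
```

Request:
jog_arm(
  series=[
    [-0.0004,-0.0022,0,0,1],
    [-0.0003,-0.0022,0,0,1],
  ],
)

```text
clock: 15.47
ee_pos: [0.4624, 0.3122, 0.1005]
ee_rot: [1.794, -2.572, -0.008]
contact_force: [-12.6, 3.9, 7.0]
width: 0.0185
finger_force: 30.0
```

```bash
python3 arc.py
```

```text
[ 1.898   0.0452 13.0175  2.11  ]
```

Request:
jog_arm(
  series=[
    [-0.0002,-0.0022,0,0,1],
    [-0.0001,-0.0022,0,0,1],
  ],
)

```text
clock: 15.63
ee_pos: [0.4664, 0.3114, 0.1004]
ee_rot: [1.794, -2.572, -0.009]
contact_force: [-11.9, 6.2, 7.1]
width: 0.0189
finger_force: 30.0
```

```bash
python3 arc.py
```

```text
[ 1.99    0.0451 13.022   3.2803]
```

Request:
jog_arm(
  series=[
    [0,-0.0022,0,0,1],
    [0.0002,-0.0022,0,0,1],
  ],
)

```text
clock: 15.8
ee_pos: [0.4704, 0.3102, 0.1005]
ee_rot: [1.794, -2.573, -0.011]
contact_force: [-12.1, 8.4, 5.8]
width: 0.0191
finger_force: 30.0
```

```bash
python3 arc.py
```

```text
[ 2.0828  0.0451 14.1558  4.0699]
```

Request:
jog_arm(
  series=[
    [0.0003,-0.0022,0,0,1],
  ],
)

```text
clock: 15.88
ee_pos: [0.4723, 0.3094, 0.1005]
ee_rot: [1.794, -2.573, -0.011]
contact_force: [-12.4, 9.3, 5.0]
width: 0.019
finger_force: 30.0
```

```bash
python3 arc.py
```

```text
[ 2.1285  0.045  14.9197  4.1421]
```

Request:
jog_arm(
  series=[
    [0.0004,-0.0022,0,0,1],
  ],
)

```text
clock: 15.97
ee_pos: [0.4743, 0.3086, 0.1005]
ee_rot: [1.794, -2.574, -0.012]
contact_force: [-13.3, 9.8, 4.9]
width: 0.0193
finger_force: 30.0
```

```bash
python3 arc.py
```

```text
[ 2.176   0.045  16.1471  3.5201]
```

Request:
jog_arm(
  series=[
    [0.0003,-0.0014,0,0,1],
  ],
)

```text
clock: 16.05
ee_pos: [0.4756, 0.308, 0.1005]
ee_rot: [1.795, -2.574, -0.012]
contact_force: [-11.9, 10.1, 4.9]
width: 0.0192
finger_force: 30.0
```

```bash
python3 arc.py
```

```text
[ 2.2077  0.045  15.1004  3.8772]
```

Request:
jog_arm(
  series=[
    [0,0,0,0,1],
    [0,0,0,0,1],
  ],
)

```text
clock: 16.22
ee_pos: [0.4758, 0.3079, 0.1005]
ee_rot: [1.795, -2.574, -0.011]
contact_force: [-12.2, 9.1, 4.0]
width: 0.0191
finger_force: 30.0
```

```bash
python3 arc.py
```

```text
[ 2.2119  0.045  14.925   2.8351]
```

Request:
jog_arm(
  series=[
    [-0.0002,0.001,0,0,1],
    [0,0,0,0,1],
  ],
)

```text
clock: 16.38
ee_pos: [0.4757, 0.3079, 0.1005]
ee_rot: [1.796, -2.574, -0.008]
contact_force: [-7.6, 6.9, 3.9]
width: 0.0191
finger_force: 30.0
```

```bash
python3 arc.py
```

```text
[2.211  0.045  9.8251 2.8934]
```

Request:
jog_arm(
  series=[
    [-0.0003,0.0016,0,0,1],
    [0,0,0,0,1],
    [0,0,0,0,1],
  ],
)

```text
clock: 16.63
ee_pos: [0.4757, 0.308, 0.1006]
ee_rot: [1.798, -2.575, -0.005]
contact_force: [-5.2, 5.2, 2.3]
width: 0.0188
finger_force: 30.0
```

```bash
python3 arc.py
```

```text
[2.2088 0.045  6.9459 2.4629]
```

Request:
jog_arm(
  series=[
    [-0.0003,0.0014,0,0,1],
    [0,0,0,0,1],
    [0,0,0,0,1],
  ],
)

```text
clock: 16.88
ee_pos: [0.4756, 0.308, 0.1006]
ee_rot: [-1.798, 2.576, 0.002]
contact_force: [-3.3, 5.2, 0.5]
width: 0.0191
finger_force: 30.0
```

```bash
python3 arc.py
```

```text
[2.2079 0.045  5.2085 3.2023]
```

Request:
jog_arm(
  series=[
    [0,0,0,0,0.4],
    [0,0,0,0,0.4],
    [0,0,0,0,0.4],
    [0,0,0,0,0.4],
    [0,0,0,0,0.4],
    [0,0,-0.01,0,0.4],
    [0,0,-0.02,0,0.4],
    [0,0,-0.03,0,0.4],
  ],
)

```text
clock: 17.55
ee_pos: [0.474, 0.3059, 0.1588]
ee_rot: [1.795, -2.571, -0.001]
contact_force: [-0.3, -0.3, 0.2]
width: 0.0525
finger_force: 0.0
```

Request:
jog_arm(
  series=[
    [0,0,-0.04,0,0.4],
    [0,0,-0.04,0,0.4],
    [0,0,-0.02,0,0.4],
    [0,0,0,0,0.4],
    [0,0,0,0,0.4],
    [0,0,0,0,0.4],
  ],
)

```text
clock: 18.05
ee_pos: [0.4755, 0.3069, 0.2599]
ee_rot: [1.798, -2.575, -0.0]
contact_force: [-0.3, -0.0, -0.2]
width: 0.0528
finger_force: 0.0
```

Run:
```python
from h import *
t=snap('top','t7.png')
a=cv2.resize(t['img'][165:255,165:245],(534,600),interpolation=cv2.INTER_CUBIC)
d=snap('wrist','w7.png'); b=cv2.resize(d['img'],(640,400))
k=np.r_[np.array([.456,.2675])+.045*np.r_[np.cos(np.pi+.186-2.208),np.sin(np.pi+.186-2.208)],.136]
print(readout.get_state()['ee_pos'],w2px('w7.png',k),w2px('w7.png',[.456,.2675,.094]))
cv2.imwrite('pics/w7c.png',b)
```

```text
[0.4748729  0.30657582 0.25838529] [321.37829453 191.52057928] [325.87631513 135.67299418]
```

View pics/w7c.png

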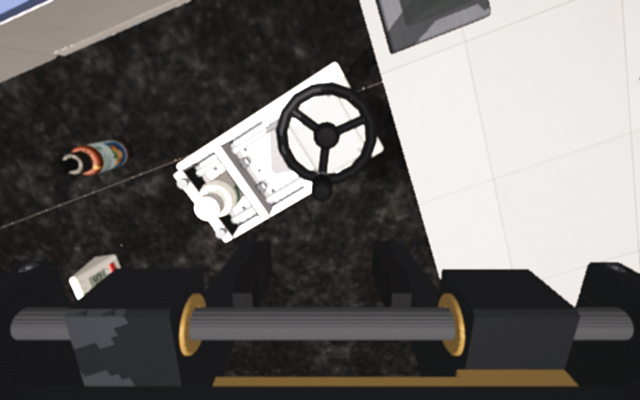

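The wrist view shows the bottle upright at about (213,200) between both bars. The knob is at about (322,188), where I left it (predicted 321,191), and the hand is clear.

```bash
python3 -c "
from rig import job; print(job.job_done())"
```

```text
the job is handed in; nothing more can be done
None
```

I stood the bottle upright between the bars and wound the wheel about 2.2 rad to about 16 N at the knob. I then let go with the arm clear and handed the job in at about 18 s; no verdict came back.

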